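# Make up two mosaic class kits

## Task

Make up the two kits for the mosaic class: the square tile and the squat jar go in the tray with the spring clip, the hexagonal tile and the slim bottle go in the plain tray, tiles lying flat and jar and bottle standing upright on the tray floor, set down, not dropped. Last of all, once those four are in, take the backer panel from its wooden stand and push it down into the tray's spring clip until it stands upright, fully home on the tray floor. Leave the grout float and the mug where they are.

Things in the scene. Friction and masses are not known exactly. Their poses are not given: they have to be found in the camera images.
- clip_tray: Fixed light-wood tray with clip, 170 (x) x 200 (y) mm, floor 5 mm and wall tops 10 mm above the table, walls 5 mm thick; origin: centre of underside. Clip along y, centred at x=+55, y=0 mm: two sprung steel leaves 100 mm long, 9 mm apart, lips flared to 23 mm at 48 mm height; end posts 38 mm high, 114 mm apart. Pushing the panel in takes 5-15 N. Floor from x=-80 to +35 mm is free for tile and jar.
- plain_tray: Fixed shallow light-wood kit tray without a clip, 130 (x) x 200 (y) mm; floor 5 mm above the table, walls 10 mm high and 5 mm thick. Origin: centre of its underside, on the table; z up. The hexagonal tile and the bottle may stand anywhere on its floor.
- square_tile: Loose square terracotta tile, 50 x 50 x 18 mm, sides along its x and y, lying flat on the table. Origin: centre of its underside.
- hex_tile: Loose hexagonal terracotta tile, 50 mm across flats, 18 mm thick, lying flat on the table. Origin: centre of its underside. Its flats face its own +x and -x and every 60 degrees round from there.
- jar: Loose squat closed jar, white with a grey lid, 57 mm diameter, 58 mm high, standing upright. Origin: centre of its underside, z up its axis.
- bottle: Loose slim white closed bottle, 80 mm high, standing upright: body 42 mm diameter up to 56 mm, then a shoulder and a cap 20 mm in diameter. Origin: centre of its underside, z up its axis.
- panel: Loose grey cement backer panel, 12 mm thick (its x), 90 mm wide (its y), 85 mm high (its z), standing upright with its lower 26 mm in the slot (14 mm wide) of the wooden stand; may lean a degree or two in it. Its lowest 3 mm are thinned to 8 mm. Origin: centre of its lower edge, 6 mm above the table at the start.
- stand: Fixed wooden panel stand, 60 (x) x 120 (y) mm, 32 mm high, with a slot along its y that holds the panel. Origin: centre of its underside, on the table.
- float: Bystander, loose: grout float, plate 70 (x) x 140 (y) mm with a black bow handle along y, 61 mm high in all. Origin: centre of its underside. To be left alone.
- mug: Bystander, loose: white ceramic mug, 76 mm diameter, 85 mm high, handle towards its +y. Origin: centre of its underside. To be left alone.
There are look-alikes about, which are no part of the job. What is shaped like the jar but yellow is not meant.

How it is judged:
By the outcome, as a careful person would: the job done as asked, in the order asked, and still so for the second after the job is handed in, with the robot touching nothing.
It also fails if it takes over 131 s, if anything falls off the work surface, if the arm or the gripper's body presses on something with over 40 N, if the wrist force passes 120 N, or if a joint passes its speed limit or range.

## Robot

A 6-joint arm with a two-finger parallel gripper is mounted at the origin on the work surface. World frame = base frame: x ahead of the robot, y to its left, z up, the work surface at z = 0. Lengths are in m, angles in rad, forces in N, time in s.
With the tool pointing down it reaches from about 0.3 to 0.775 m from the base axis. Payload 14.6 kg.
Tool frame: the origin (TCP) lies at the centre of the arm's flange, where the gripper is bolted on; the fingertips stand 199 mm ahead of it and the grasp point (between the pads) lies ctrl.tcp_to_grasp ahead of it (ctrl.tcp_to_grasp is the distance from the TCP to the grasp point, in m); z points along the fingers, y is the line along which they close (so a half turn about z gives the same grasp; the last joint's range is limited). The gripper opens to 94 mm and grips with 3 to 60 N. Pads are 16 mm wide; open, the fingers measure 119 mm over their backs; the gripper's body (75 mm by 177 mm) begins 78 mm behind the grasp point.
Start: joints at [-1.265, 0.3, 1.521, -0, 1.321, -0.067], TCP at [0.2, -0.512, 0.405] pointing down, gripper open.
Joint ranges: [-3.03, 3.03], [-0.79, 2.21], [0.23, 2.52], [-1.04, 4.18], [0, 3.07], [-2.55, 2.55]. Speed limits (rad/s): [2.22, 2.22, 2.57, 3.14, 3.14, 3.14].

## Interface

Orientations are given as [roll, pitch, yaw] about the fixed x, y, z axes, in that order (R = Rz(yaw) Ry(pitch) Rx(roll)).
In Python, from station import ctrl gives the robot as it stands. The module is installed in compiled form; this text tells all that it offers.
- The arm moves only by the shell command python3 -m jog 'ROWS' [OPENING] [FORCE]. ROWS is JSON, a list of rows, each a list of 6 numbers: the shift along the tool's x, y, z in cm, then the turn, a rotation vector about the tool's x, y, z in rad. In form: [[tx, ty, tz, ax, ay, az], ...]. A call has 1 to 8 rows; each row is the pose to reach, as a shift and turn from the pose commanded when the call began, along the tool's axes at that moment; what a row does not reach only later rows make up. A row lasts 1/10 s, in which the tool goes at most 50 mm and 8.59 degrees, less where a joint would pass 70% of its speed; a pose out of reach is approached as far as the arm can. A call with a gripper value outside its range is refused whole. OPENING is the opening in per cent of the stroke, from 0 (shut) to 100 (fully open), set as the call begins (- or left out, the last holds). The fingers move at their own pace and stop on an object; FORCE is the grip in N (left out, the last holds). Time passes only in rows, so rows that repeat a pose let the fingers close. It gives the time, the measured TCP pose, the force, the opening and the grip force at its end, in the units of the state.
- ctrl.get_obs(): the state, without advancing time (a new reading comes with each control period).
- ctrl.camera(name): name is "side" or "top" or "wrist"; returns a dict with "img" (480x640x3 uint8, blue, green, red), "intrinsics" (3x3 intrinsics, pixels), "k1" (the pictures are not rectified: a ray, as slopes to the right and down, at radius r is drawn at 1 + k1 r^2 times it, then the intrinsics apply), "R" (3x3) and "t" (3): a world point X has camera coordinates R X + t. Camera axes: x right, y down, z forward; pixel columns grow to the right and rows downward; lengths in m; the calibration is good to about 2 mm. A picture is of the moment at which its call begins. There is no depth.
- ctrl.hand_in(): hands the job in; it is judged then, once.
The state is a dict: "time_s": time; "qpos": joint angles; "joint_vel": joint speeds; "tau": joint torques, N m; "ee_pos": TCP position; "eef_rot": TCP orientation; "force": force on the tool from outside, world axes, zero at the start; "moment": the same for the moment, N m; "grip_width": finger opening in m; "grip_force": force on a finger pad.
Only numpy, scipy, OpenCV 4.12 (cv2) and the standard library are available. Lean on these libraries where they do the work, as an engineer would, in place of code of your own. Each camera call takes 0.05 s, during which the arm holds its last target. There are 200 camera calls.

## Working session

There is one attempt and no reset: what is moved stays moved. The work goes in short steps, Python scripts to look and compute and a shell command to move; the robot and the scene stay as the last step left them, time stands still between calls to the robot, and variables do not carry over. Pictures are saved under pics/ and viewed, at most 14 in all, crops included, and the job is handed in when it is done.

```bash
mkdir -p pics
cat > h.py <<'E'
import numpy as np, cv2
from station import ctrl
from scipy.spatial.transform import Rotation as Ro
def snap(n,f):
    c=ctrl.camera(n); cv2.imwrite('pics/'+f+'.png',c['img']); np.savez('pics/'+f+'.npz',K=c['intrinsics'],k1=c['k1'],R=c['R'],t=c['t']); return c
def ray(c,u,v):
    K=c['K'] if 'K' in c else c['intrinsics']; k=float(c['k1'])
    D=np.array([k,0,0,0,0.])
    p=cv2.undistortPointsIter(np.array([[[u,v]]],float),K,D,None,None,(3,50,1e-12))[0,0]
    R=c['R']; return -R.T@c['t'], R.T@np.array([p[0],p[1],1])
def at(c,u,v,z):
    o,d=ray(c,u,v); return o+d*(z-o[2])/d[2]
def proj(c,X):
    K=c['K'] if 'K' in c else c['intrinsics']
    return cv2.projectPoints(np.array(X,float).reshape(-1,1,3),cv2.Rodrigues(c['R'])[0],c['t'],K,np.array([float(c['k1']),0,0,0,0]))[0][:,0]
def ld(f): return dict(np.load('pics/'+f+'.npz'))
def togo(p,rpy=None):
    """shift in cm and rotvec in tool axes from current to TCP position p"""
    o=ctrl.get_obs(); 
    return o
E
python3 - <<'E'
from h import *
o=ctrl.get_obs(); print({k:np.round(v,4) for k,v in o.items()}, ctrl.tcp_to_grasp)
for n in ['top','side','wrist']:
    c=snap(n,n+'0'); print(n,-c['R'].T@c['t'],c['R'][2],c['k1'])
E
```

```text
{'time_s': np.float64(0.0), 'qpos': array([-1.2646,  0.3005,  1.5216, -0.    ,  1.3207, -0.0666]), 'joint_vel': array([ 0.0011,  0.0004,  0.0018,  0.0004, -0.0002, -0.0008]), 'tau': array([ 1.00000e-04, -5.31809e+01, -3.52737e+01,  7.08000e-02,
        2.44000e-02, -1.00000e-04]), 'ee_pos': array([ 0.2003, -0.5122,  0.4041]), 'eef_rot': array([-3.1405e+00, -1.0000e-04,  3.7280e-01]), 'force': array([ 0.3909,  0.1882, -0.0876]), 'moment': array([0.0279, 0.0057, 0.0384]), 'grip_force': np.float64(0.0), 'grip_width': np.float64(0.0938)} 0.1804
top [0.50299887 0.00645581 1.20344267] [ 0.08948181  0.01057437 -0.99593232] -0.16152095468491565
side [0.40285799 0.51297396 0.61708596] [ 0.25625832 -0.6416475  -0.72292473] -0.045903844874889556
wrist [ 0.26481893 -0.48655059  0.38387912] [-0.22679339 -0.0885541  -0.96990872] -0.0018417346141457191
```

View pics/top0.png

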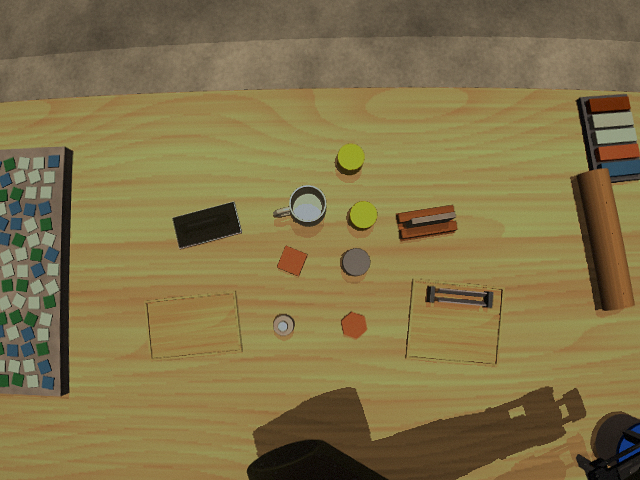

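View pics/side0.png

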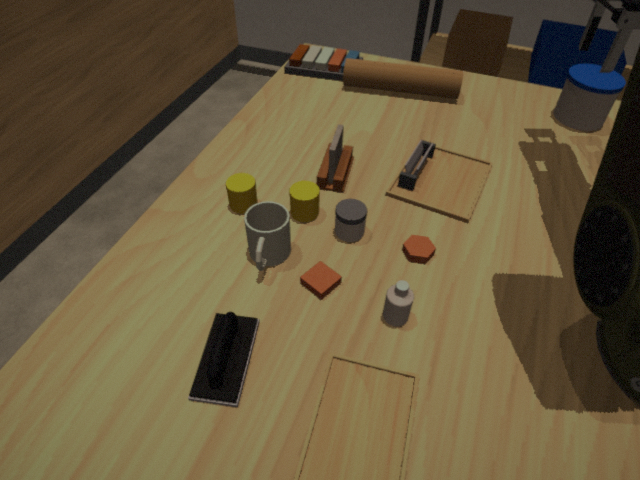

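The top picture shows these candidates:
- **Jar:** the grey lid at (356,262) fits. The yellow look-alikes at (350,158) and (363,215) do not.
- **Tiles:** square at (292,261) and hexagonal at (354,325). The flat colour blocks in the rack at (610,140) are not tiles for this job.
- **Bottle:** (284,326). The mug at (307,205) is a bystander.
- **Panel in its stand:** (430,219). The float at (207,225) is a bystander.
- **Trays:** clip tray at (455,322), plain tray at (195,325).

I'll check these in a close crop.

Run:
```python
import cv2
i=cv2.imread('pics/top0.png')
a=cv2.resize(i[190:370,260:500],None,fx=3.3,fy=3.3,interpolation=cv2.INTER_CUBIC)
cv2.imwrite('pics/cropA.png',cv2.convertScaleAbs(a,alpha=1.4))
```

```text
(no output)
```

View pics/cropA.png

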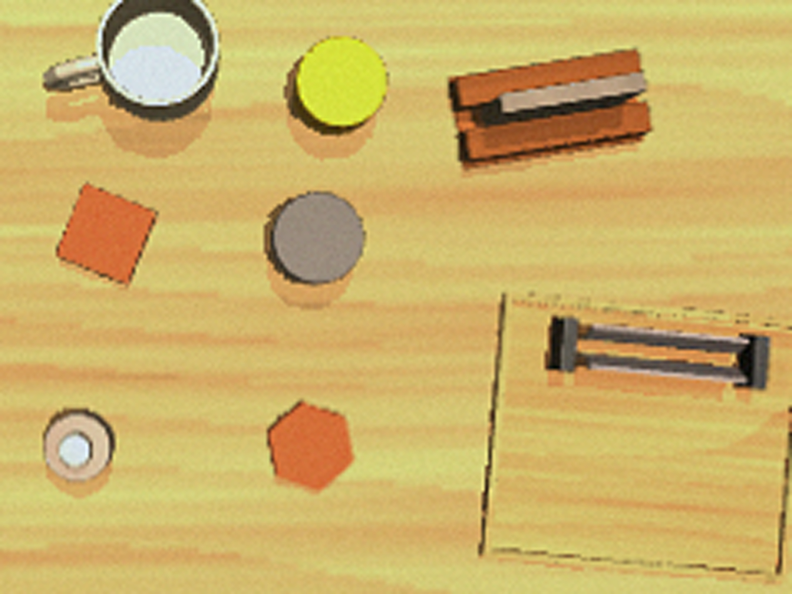

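```bash
cat > m.py <<'E'
from h import *
c=ld('top0')
f=lambda u,v:(260+(u+.5)/3.3-.5,190+(v+.5)/3.3-.5)
def P(pts,z,crop=True): return np.array([at(c,*(f(*p) if crop else p),z)[:2] for p in pts])
def show(n,A): 
    e=np.roll(A,-1,0)-A; print(n,'c',A.mean(0).round(4),'len',np.linalg.norm(e,axis=1).round(3),'ang',np.degrees(np.arctan2(e[:,1],e[:,0])).round(1))
show('sq',P([(86,184),(157,212),(127,284),(57,256)],.018))
show('hex',P([(305,401),(346,417),(353,458),(315,491),(277,474),(269,434)],.018))
show('jar',P([(272,238),(364,238)],.058)); print(P([(318,238)],.058))
print('bottle',P([(75,450)],.08),P([(80,446)],.056))
show('panel',P([(499,95),(642,73),(645,93),(504,111)],.091))
show('stand',P([(450,76),(638,48),(651,130),(464,160)],.032))
show('ctray',P([(412,280),(406,357),(496,364),(502,289)],.010,False))
show('clip lips',P([(585,325),(585,366),(740,381),(740,343)],.048))
show('posts',P([(553,318),(550,368),(765,388),(768,337)],.038))
show('ptray',P([(147,299),(152,359),(242,351),(237,291)],.010,False))
show('mug',P([(98,42),(217,42)],.085))
E
python3 m.py
```

```text
sq c [0.5633 0.0626] len [0.049 0.05  0.048 0.049] ang [-112.3  156.7   67.5  -22.5]
hex c [ 0.4272 -0.0649] len [0.028 0.026 0.032 0.026 0.026 0.031] ang [-112.2 -171.3  129.9   65.    10.4  -48.5]
jar c [ 0.5569 -0.0692] len [0.057 0.057] ang [-90.9  89.1]
[[ 0.55690684 -0.06918124]]
bottle [[0.43059963 0.08024712]] [[0.43146735 0.07872699]]
panel c [ 0.6405 -0.2232] len [0.089 0.012 0.087 0.01 ] ang [ -82.  -173.6   96.5   15.7]
stand c [ 0.6414 -0.2213] len [0.123 0.053 0.122 0.054] ang [ -82.2 -173.1   98.2    7.9]
ctray c [ 0.4268 -0.2793] len [0.163 0.195 0.16  0.196] ang [174.3 -96.1  -6.2  83.2]
clip lips c [ 0.4816 -0.2841] len [0.025 0.099 0.024 0.099] ang [178.5 -96.8  -1.7  82.3]
posts c [ 0.482  -0.2846] len [0.031 0.138 0.032 0.138] ang [175.1 -96.5  -5.2  83.8]
ptray c [0.4292 0.2728] len [0.129 0.195 0.127 0.196] ang [-175.3  -84.9    4.3   94.6]
mug c [0.6759 0.0275] len [0.072 0.072] ang [-90.9  89.1]
```

View pics/wrist0.png

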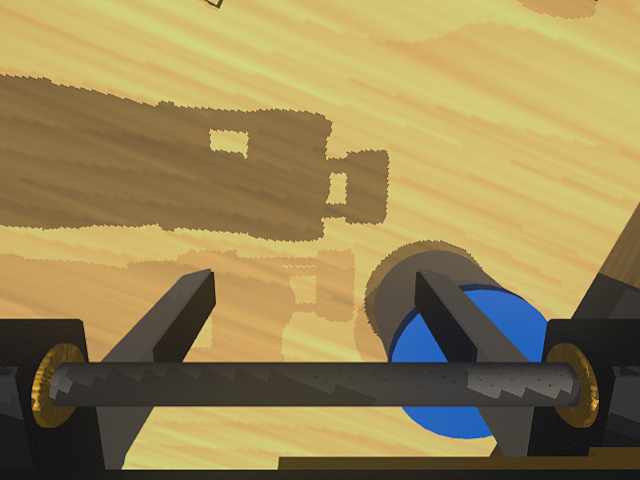

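The crop confirms the choices: grey-lid jar at crop (318,238), square at (107,234), hex at (311,446), bottle at (75,450), panel in stand at (572,93), and clip at (660,352). Next is a cross-check with the side camera and the first target.

```bash
cat >> h.py <<'E'
def go(x,y,z,yawdeg):
    "grasp-point target, tool down -> cm shift in tool axes, rotvec"
    o=ctrl.get_obs(); R=Ro.from_euler('xyz',o['eef_rot'])
    T=Ro.from_euler('xyz',[np.pi,0,np.radians(yawdeg)])
    d=np.array([x,y,z+ctrl.tcp_to_grasp])-o['ee_pos']
    print('t',round(float(o['time_s']),2),'shift',(R.inv().apply(d)*100).round(2),'rot',(R.inv()*T).as_rotvec().round(3),'grip',o['grip_width'].round(4),o['grip_force'].round(1),'F',o['force'].round(1))
def loc(c,yaw,x,y):
    a=np.radians(yaw); return np.array(c)+[x*np.cos(a)-y*np.sin(a),x*np.sin(a)+y*np.cos(a)]
CT=((.4268,-.2793),-6.2); PT=((.4292,.2728),4.8)
E
python3 - <<'E'
from h import *
c=ld('side0')
print(proj(c,[[.5633,.0626,.018],[.4272,-.0649,.018],[.557,-.069,.058],[.431,.0797,.08],[.676,.0275,.085],[.6405,-.2232,.091]]).round(0))
print(loc(*CT,-.022,.05),loc(*CT,-.022,-.042),loc(*CT,.055,0),loc(*PT,0,-.045),loc(*PT,0,.045))
go(.5633,.0626,.15,67.5)
E
```

```text
[[321. 276.]
 [419. 245.]
 [351. 209.]
 [402. 284.]
 [266. 216.]
 [336. 137.]]
[ 0.41032865 -0.22721647] [ 0.40039271 -0.31867835] [ 0.4814783  -0.28523996] [0.4329655  0.22795782] [0.4254345  0.31764218]Traceback (most recent call last):
  File "<stdin>", line 5, in <module>
  File "h.py", line 26, in go
    print('t',round(float(o['time_s']),2),'shift',(R.inv().apply(d)*100).round(2),'rot',(R.inv()*T).as_rotvec().round(3),'grip',o['grip_width'].round(4),o['grip_force'].round(1),'F',o['force'].round(1))
                                                                                                                                ^^^^^^^^^^^^^^^^^^^^^
AttributeError: 'float' object has no attribute 'round'
```

```bash
sed -i "s/o\['grip_width'\].round(4),o\['grip_force'\].round(1)/np.round(o['grip_width'],4),np.round(o['grip_force'],1)/" h.py; python3 -c "
from h import *
go(.5633,.0626,.15,67.5)"
```

```text
t 0.15 shift [ 54.74 -40.31   7.42] rot [-0.001 -0.    -0.805] grip 0.0938 0.0 F [-0.1  0.2  1.1]
```

```bash
python3 -m jog '[[3,-2,0,0,0,-0.1],[6,-4.5,0.5,0,0,-0.2],[9.5,-7,1,0,0,-0.3],[13,-9.5,1.5,0,0,-0.4],[17,-12.5,2,0,0,-0.5],[20.5,-15,2.5,0,0,-0.6],[24,-17.5,3,0,0,-0.7],[27.5,-20.2,3.5,0,0,-0.805]]' 85 20; python3 -c "
from h import *
go(.5633,.0626,.12,67.5)"
```

```text
time_s: 0.95
ee_pos: [0.3834, -0.2223, 0.3695]
eef_rot: [3.141, 0.0, 1.182]
force: [0.4, -1.2, 0.3]
grip_width: 0.08
grip_force: 0.0
t 0.95 shift [33.19  5.83  6.91] rot [0.    0.    0.004] grip 0.08 0.0 F [ 0.4 -1.2  0.3]
```

```bash
python3 -m jog '[[4.5,0.8,1,0,0,0],[9,1.6,2,0,0,0],[13.5,2.4,3,0,0,0],[18,3.2,4,0,0,0],[22.5,4,5,0,0,0],[27,4.8,6,0,0,0],[31,5.5,6.5,0,0,0],[33.2,5.8,6.9,0,0,0]]' >/dev/null; python3 -m jog '[[0,0,0,0,0,0],[0,0,0,0,0,0]]'; python3 -c "
from h import *
go(.5633,.0626,.0216,67.5);snap('wrist','w1')"
```

```text
time_s: 1.95
ee_pos: [0.5633, 0.0604, 0.3003]
eef_rot: [-3.141, 0.001, 1.178]
force: [-0.2, 0.3, -0.1]
grip_width: 0.0801
grip_force: 0.0
t 1.95 shift [ 0.2  -0.08  9.83] rot [-0.001  0.001  0.   ] grip 0.0801 0.0 F [-0.2  0.3 -0.1]
```

View pics/w1.png

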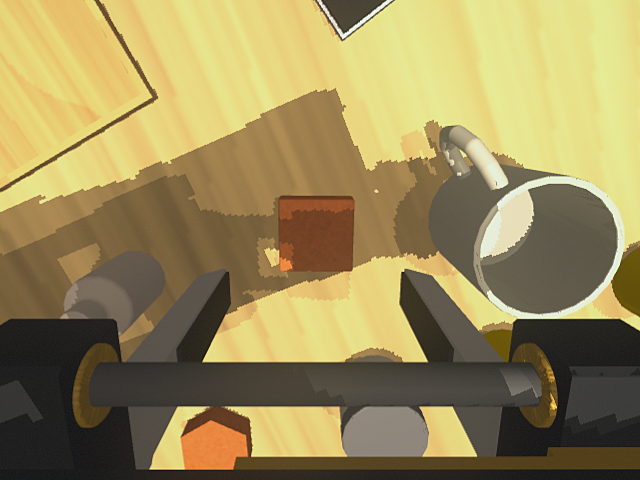

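The tile sits centred and square between the fingers at (316,233). The mug at (525,235) stands clear of the right finger. Next I descend and grip.

```bash
python3 -m jog '[[0.2,-0.1,2,0,0,0],[0.2,-0.1,4.5,0,0,0],[0.2,-0.1,7,0,0,0],[0.2,-0.1,8.8,0,0,0],[0.2,-0.1,9.6,0,0,0],[0.2,-0.1,9.8,0,0,0],[0.2,-0.1,9.8,0,0,0]]' | grep -E "force|ee_pos"; python3 -m jog '[[0,0,0,0,0,0],[0,0,0,0,0,0],[0,0,0,0,0,0],[0,0,0,0,0,0],[0,0,0,0,0,0],[0,0,0,0,0,0],[0,0,0,0,0,0]]' 0 30; python3 -m jog '[[0,0,-1,0,0,0],[0,0,-3,0,0,0],[0,0,-6,0,0,0],[0,0,-9,0,0,0],[0,0,-11,0,0,0],[0,0,-12,0,0,0],[0,0,-12,0,0,0]]'; python3 -c "
from h import *
x,y=loc(*CT,-.022,.05)
go(x,y,.12,84)"
```

```text
ee_pos: [0.5635, 0.0623, 0.2034]
force: [0.3, 0.0, 0.4]
grip_force: 0.0
time_s: 3.4
ee_pos: [0.5635, 0.0628, 0.2029]
eef_rot: [3.141, -0.0, 1.178]
force: [-1.5, -0.7, 3.9]
grip_width: 0.0496
grip_force: 30.0
time_s: 4.1
ee_pos: [0.5634, 0.0628, 0.3238]
eef_rot: [3.14, -0.001, 1.178]
force: [1.2, -0.8, -2.1]
grip_width: 0.0496
grip_force: 30.0
t 4.1 shift [-32.66  -3.04   2.31] rot [ 0.002 -0.001 -0.288] grip 0.0496 30.0 F [ 1.2 -0.8 -2.1]
```

```bash
python3 -m jog '[[-2,-0.2,0,0,0,-0.03],[-6.5,-0.6,0.5,0,0,-0.07],[-11,-1,1,0,0,-0.11],[-15.5,-1.5,1.3,0,0,-0.15],[-20,-1.9,1.6,0,0,-0.19],[-24.5,-2.3,2,0,0,-0.23],[-29,-2.7,2.2,0,0,-0.26],[-32,-3,2.3,0,0,-0.288]]' >/dev/null; python3 -m jog '[[-0.7,0,0,0,0,0],[-0.7,0,0,0,0,0],[-0.7,0,0,0,0,0]]'; python3 -c "
from h import *
x,y=loc(*CT,-.022,.05)
go(x,y,.028,84);snap('wrist','w2')"
```

```text
time_s: 5.2
ee_pos: [0.4127, -0.2276, 0.2991]
eef_rot: [-3.141, -0.001, 1.466]
force: [0.4, 0.9, -0.3]
grip_width: 0.0498
grip_force: 30.0
t 5.2 shift [ 0.01 -0.24  9.07] rot [-0.001 -0.001 -0.   ] grip 0.0498 30.0 F [ 0.4  0.9 -0.3]
```

View pics/w2.png

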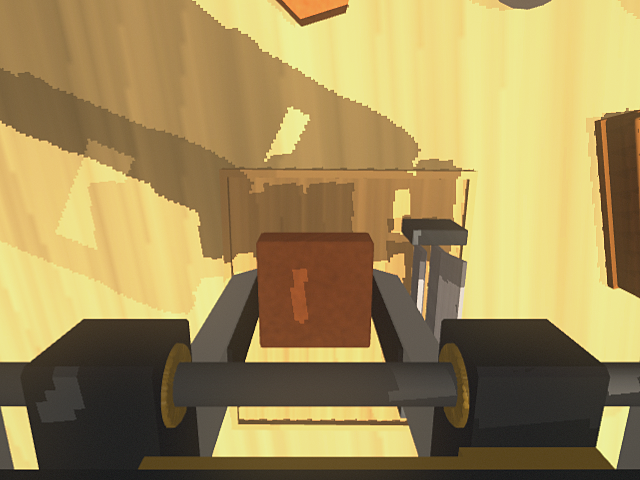

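The tile is held square at (315,290), over the tray's near-left floor, and the clip at (435,270) is clear of the finger. I'll set it down.

```bash
python3 -m jog '[[0,-0.2,2,0,0,0],[0,-0.2,4.5,0,0,0],[0,-0.2,6.5,0,0,0],[0,-0.2,8,0,0,0],[0,-0.2,8.7,0,0,0],[0,-0.2,8.9,0,0,0],[0,-0.2,9.1,0,0,0],[0,-0.2,9.1,0,0,0]]' ; python3 -m jog '[[0,0,0,0,0,0],[0,0,0,0,0,0],[0,0,0,0,0,0],[0,0,0,0,0,0]]' 66; python3 -m jog '[[0,0,-1,0,0,0],[0,0,-3,0,0,0],[0,0,-6,0,0,0],[0,0,-9,0,0,0],[0,0,-11,0,0,0],[0,0,-12,0,0,0],[0,0,-12,0,0,0]]'; python3 -c "
from h import *
go(.557,-.069,.14,-11);go(.557,-.069,.14,10)"
```

```text
time_s: 6.05
ee_pos: [0.4107, -0.228, 0.2091]
eef_rot: [3.141, 0.0, 1.466]
force: [0.3, -0.4, -1.7]
grip_width: 0.0499
grip_force: 30.0
time_s: 6.45
ee_pos: [0.4105, -0.2281, 0.2088]
eef_rot: [3.141, 0.0, 1.466]
force: [0.1, 0.1, -0.5]
grip_width: 0.062
grip_force: 0.0
time_s: 7.15
ee_pos: [0.4104, -0.2281, 0.3299]
eef_rot: [3.14, 0.001, 1.466]
force: [-0.7, -0.4, -1.0]
grip_width: 0.0623
grip_force: 0.0
t 7.15 shift [17.36 12.9   0.96] rot [ 2.000e-03 -1.000e-03  1.658e+00] grip 0.0623 0.0 F [-0.7 -0.4 -1. ]
t 7.15 shift [17.36 12.9   0.96] rot [ 0.002 -0.     1.291] grip 0.0623 0.0 F [-0.7 -0.4 -1. ]
```

```bash
python3 -c "
from h import *
print(at(ld('top0'),363,215,.058))"; python3 -m jog '[[2,1.5,0,0,0,0.1],[4.5,3.3,0,0,0,0.2],[7,5.2,0.3,0,0,0.3],[9.5,7,0.5,0,0,0.42],[12,8.9,0.7,0,0,0.54],[14.5,10.8,0.9,0,0,0.66],[16.5,12.2,1,0,0,0.77],[17.36,12.9,1,0,0,0.77]]' 92 >/dev/null; python3 -m jog '[[0,0,0,0,0,0],[0,0,0,0,0,0]]'; python3 -c "
from h import *
go(.557,-.069,.035,40)
c=snap('wrist','w3')
print(proj(c,[[.557,-.069,.058]]))"
```

```text
[ 0.65234692 -0.08544373  0.058     ]
time_s: 8.15
ee_pos: [0.5565, -0.0696, 0.3181]
eef_rot: [-3.141, 0.001, 0.698]
force: [0.2, -0.6, 0.1]
grip_width: 0.0865
grip_force: 0.0
t 8.15 shift [ 0.08 -0.   10.27] rot [-0.001  0.001  0.   ] grip 0.0865 0.0 F [ 0.2 -0.6  0.1]
[[315.6330632  248.24832544]]
```

View pics/w3.png

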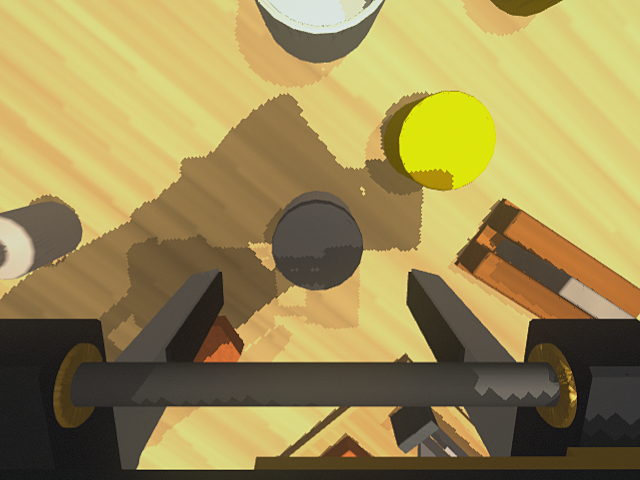

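The grey lid is centred at (318,245), close to the predicted (316,248). The yellow one at (447,140) is clear of the fingers.

```bash
python3 -m jog '[[0.1,0,2,0,0,0],[0.1,0,4.5,0,0,0],[0.1,0,7,0,0,0],[0.1,0,9,0,0,0],[0.1,0,10,0,0,0],[0.1,0,10.3,0,0,0],[0.1,0,10.3,0,0,0]]' | grep -E "force|ee_pos"; python3 -m jog '[[0,0,0,0,0,0],[0,0,0,0,0,0],[0,0,0,0,0,0],[0,0,0,0,0,0],[0,0,0,0,0,0],[0,0,0,0,0,0],[0,0,0,0,0,0]]' 0 30; python3 -m jog '[[0,0,-1,0,0,0],[0,0,-3,0,0,0],[0,0,-6,0,0,0],[0,0,-9,0,0,0],[0,0,-11,0,0,0],[0,0,-12,0,0,0],[0,0,-12,0,0,0]]'; python3 -c "
from h import *
x,y=loc(*CT,-.022,-.042)
go(x,y,.14,84)"
```

```text
ee_pos: [0.5577, -0.0687, 0.2161]
force: [-0.8, -1.0, 0.6]
grip_force: 0.0
time_s: 9.6
ee_pos: [0.5578, -0.0683, 0.216]
eef_rot: [3.141, -0.0, 0.696]
force: [-1.6, -0.6, 5.7]
grip_width: 0.0565
grip_force: 30.0
time_s: 10.3
ee_pos: [0.5577, -0.0683, 0.3367]
eef_rot: [3.14, -0.001, 0.696]
force: [0.3, -0.5, -0.5]
grip_width: 0.0559
grip_force: 30.0
t 10.3 shift [-28.12   9.13   1.61] rot [ 0.002 -0.001 -0.77 ] grip 0.0559 30.0 F [ 0.3 -0.5 -0.5]
```

```bash
python3 -m jog '[[-2,0.6,0,0,0,-0.08],[-6,1.9,0.3,0,0,-0.18],[-10,3.2,0.6,0,0,-0.28],[-14,4.5,0.9,0,0,-0.38],[-18,5.8,1.2,0,0,-0.48],[-22,7.1,1.4,0,0,-0.58],[-26,8.4,1.6,0,0,-0.69],[-28.1,9.1,1.6,0,0,-0.77]]' >/dev/null; python3 -m jog '[[0,0,0,0,0,0],[0,0,0,0,0,0],[0,0,0,0,0,0]]'; python3 -c "
from h import *
x,y=loc(*CT,-.022,-.042)
go(x,y,.0411,84)"
```

```text
time_s: 11.4
ee_pos: [0.4008, -0.3175, 0.3191]
eef_rot: [-3.141, -0.001, 1.465]
force: [-0.5, 0.5, -1.9]
grip_width: 0.0562
grip_force: 30.0
t 11.4 shift [-0.12 -0.02  9.76] rot [-0.001 -0.001 -0.001] grip 0.0562 30.0 F [-0.5  0.5 -1.9]
```

```bash
python3 -m jog '[[-0.1,0,2,0,0,0],[-0.1,0,4.5,0,0,0],[-0.1,0,7,0,0,0],[-0.1,0,8.7,0,0,0],[-0.1,0,9.3,0,0,0],[-0.1,0,9.55,0,0,0],[-0.1,0,9.7,0,0,0],[-0.1,0,9.8,0,0,0]]' ; python3 -m jog '[[0,0,0,0,0,0],[0,0,0,0,0,0],[0,0,0,0,0,0],[0,0,0,0,0,0]]' 73; python3 -m jog '[[0,0,-1,0,0,0],[0,0,-3,0,0,0],[0,0,-6,0,0,0],[0,0,-9,0,0,0],[0,0,-11,0,0,0],[0,0,-12,0,0,0],[0,0,-12,0,0,0]]'; python3 -c "
from h import *
go(.4272,-.0649,.12,69)
snap('wrist','w4')"
```

```text
time_s: 12.2
ee_pos: [0.4005, -0.3193, 0.2223]
eef_rot: [3.141, 0.001, 1.466]
force: [0.3, 0.1, -2.2]
grip_width: 0.0562
grip_force: 30.0
time_s: 12.6
ee_pos: [0.4003, -0.3193, 0.2219]
eef_rot: [3.141, 0.0, 1.466]
force: [0.8, -0.7, -1.0]
grip_width: 0.069
grip_force: 0.0
time_s: 13.3
ee_pos: [0.4002, -0.3193, 0.3429]
eef_rot: [3.14, 0.001, 1.466]
force: [-0.2, -0.5, 0.5]
grip_width: 0.0687
grip_force: 0.0
t 13.3 shift [2.559e+01 1.000e-02 4.220e+00] rot [0.002 0.001 0.261] grip 0.0687 0.0 F [-0.2 -0.5  0.5]
```

View pics/w4.png

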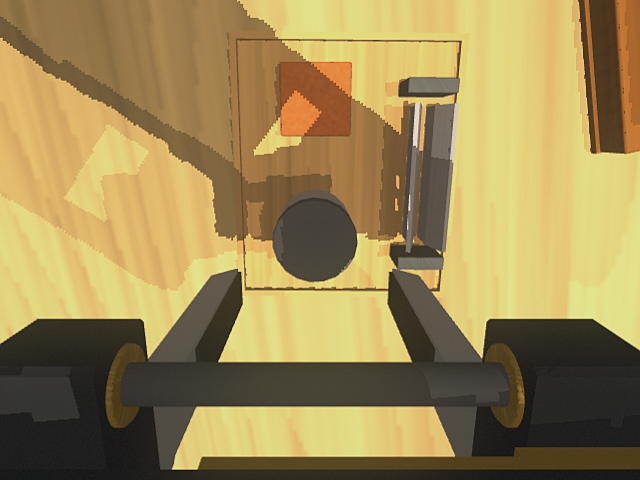

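The tile (316,98) lies flat and the jar (315,240) stands upright in the clip tray. The hex tile is next.

```bash
python3 -m jog '[[2,0,0.2,0,0,0.03],[6,0,0.8,0,0,0.07],[10,0,1.5,0,0,0.11],[14,0,2.2,0,0,0.15],[18,0,3,0,0,0.19],[22,0,3.7,0,0,0.23],[25,0,4.2,0,0,0.26],[25.6,0,4.2,0,0,0.26]]' 85 >/dev/null; python3 -m jog '[[0,0,0,0,0,0],[0,0,0,0,0,0]]'; python3 -c "
from h import *
go(.4272,-.0649,.0216,69)
c=snap('wrist','w5')
print(proj(c,[[.4272,-.0649,.018]]))"
```

```text
time_s: 14.35
ee_pos: [0.427, -0.0653, 0.2993]
eef_rot: [-3.141, 0.0, 1.206]
force: [0.3, -0.7, 0.2]
grip_width: 0.0802
grip_force: 0.0
t 14.35 shift [0.05 0.01 9.73] rot [-0.001  0.     0.002] grip 0.0802 0.0 F [ 0.3 -0.7  0.2]
[[316.23674592 240.5452067 ]]
```

View pics/w5.png

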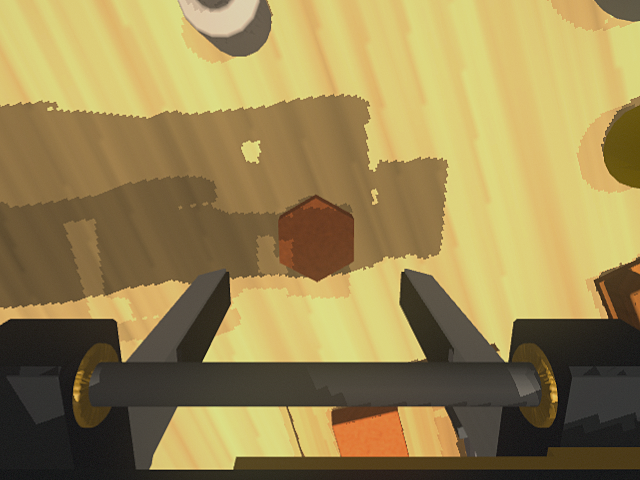

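The hex tile is centred at (316,238), with its flats facing the fingers.

```bash
python3 -m jog '[[0,0,2,0,0,0],[0,0,4.5,0,0,0],[0,0,7,0,0,0],[0,0,8.8,0,0,0],[0,0,9.5,0,0,0],[0,0,9.7,0,0,0],[0,0,9.7,0,0,0]]' | grep -E "force|ee_pos"; python3 -m jog '[[0,0,0,0,0,0],[0,0,0,0,0,0],[0,0,0,0,0,0],[0,0,0,0,0,0],[0,0,0,0,0,0],[0,0,0,0,0,0],[0,0,0,0,0,0]]' 0 30; python3 -m jog '[[0,0,-1,0,0,0],[0,0,-3,0,0,0],[0,0,-6,0,0,0],[0,0,-9,0,0,0],[0,0,-11,0,0,0],[0,0,-12,0,0,0],[0,0,-12,0,0,0]]'; python3 -c "
from h import *
x,y=loc(*PT,0,-.045)
go(x,y,.12,94.8)"
```

```text
ee_pos: [0.4272, -0.0651, 0.2031]
force: [-0.2, 0.8, -1.0]
grip_force: 0.0
time_s: 15.8
ee_pos: [0.4271, -0.0647, 0.2029]
eef_rot: [3.141, -0.0, 1.206]
force: [-1.0, 0.6, 6.5]
grip_width: 0.0498
grip_force: 30.0
time_s: 16.5
ee_pos: [0.4271, -0.0647, 0.3236]
eef_rot: [3.14, -0.0, 1.206]
force: [0.8, 0.0, -1.9]
grip_width: 0.0495
grip_force: 30.0
t 16.5 shift [27.55 -9.9   2.31] rot [ 0.002  0.    -0.449] grip 0.0495 30.0 F [ 0.8  0.  -1.9]
```

```bash
python3 -m jog '[[2,-0.7,0,0,0,-0.04],[6,-2.2,0.3,0,0,-0.1],[10,-3.6,0.6,0,0,-0.16],[14,-5,0.9,0,0,-0.22],[18,-6.5,1.2,0,0,-0.28],[22,-7.9,1.6,0,0,-0.34],[26,-9.3,2.1,0,0,-0.41],[27.5,-9.9,2.3,0,0,-0.449]]' >/dev/null; python3 -m jog '[[0,0,0,0,0,0],[0,0,0,0,0,0],[0,0,0,0,0,0]]'; python3 -c "
from h import *
x,y=loc(*PT,0,-.045)
go(x,y,.028,94.8)"
```

```text
time_s: 17.6
ee_pos: [0.4328, 0.2266, 0.2993]
eef_rot: [-3.141, 0.0, 1.653]
force: [0.4, 0.2, -1.1]
grip_width: 0.0494
grip_force: 30.0
t 17.6 shift [0.13 0.03 9.09] rot [-0.001  0.    -0.002] grip 0.0494 30.0 F [ 0.4  0.2 -1.1]
```

```bash
python3 -m jog '[[0.1,0,2,0,0,0],[0.1,0,4.5,0,0,0],[0.1,0,6.5,0,0,0],[0.1,0,8,0,0,0],[0.1,0,8.7,0,0,0],[0.1,0,8.9,0,0,0],[0.1,0,9.1,0,0,0],[0.1,0,9.1,0,0,0]]' ; python3 -m jog '[[0,0,0,0,0,0],[0,0,0,0,0,0],[0,0,0,0,0,0],[0,0,0,0,0,0]]' 66; python3 -m jog '[[0,0,-1,0,0,0],[0,0,-3,0,0,0],[0,0,-6,0,0,0],[0,0,-9,0,0,0],[0,0,-11,0,0,0],[0,0,-12,0,0,0],[0,0,-12,0,0,0]]'; python3 -c "
from h import *
go(.431,.0795,.14,94.8)"
```

```text
time_s: 18.4
ee_pos: [0.4328, 0.2284, 0.2091]
eef_rot: [3.141, -0.0, 1.654]
force: [0.7, -0.0, -0.1]
grip_width: 0.0496
grip_force: 30.0
time_s: 18.8
ee_pos: [0.4327, 0.2286, 0.2088]
eef_rot: [3.141, -0.0, 1.655]
force: [0.3, -0.1, -0.0]
grip_width: 0.0621
grip_force: 0.0
time_s: 19.5
ee_pos: [0.4327, 0.2285, 0.3299]
eef_rot: [3.139, -0.001, 1.655]
force: [0.3, -0.4, 0.4]
grip_width: 0.062
grip_force: 0.0
t 19.5 shift [-14.84  -1.42   0.94] rot [ 0.002 -0.001  0.   ] grip 0.062 0.0 F [ 0.3 -0.4  0.4]
```

```bash
python3 -m jog '[[-3,-0.3,0.2,0,0,0],[-7,-0.7,0.5,0,0,0],[-11,-1.1,0.7,0,0,0],[-14,-1.4,0.9,0,0,0],[-14.8,-1.4,0.9,0,0,0],[-14.8,-1.4,0.9,0,0,0],[-14.8,-1.4,0.9,0,0,0]]' 85 >/dev/null; python3 -c "
from h import *
go(.431,.0795,.036,94.8)
c=snap('wrist','w6')
print(proj(c,[[.431,.0795,.08],[.431,.0795,.056]]))"
```

```text
t 20.2 shift [-0.1  -0.02 10.29] rot [-0.001 -0.     0.   ] grip 0.08 0.0 F [ 0.1 -0.7  0.4]
[[316.30193974 263.08417275]
 [316.17353817 251.09302548]]
```

View pics/w6.png

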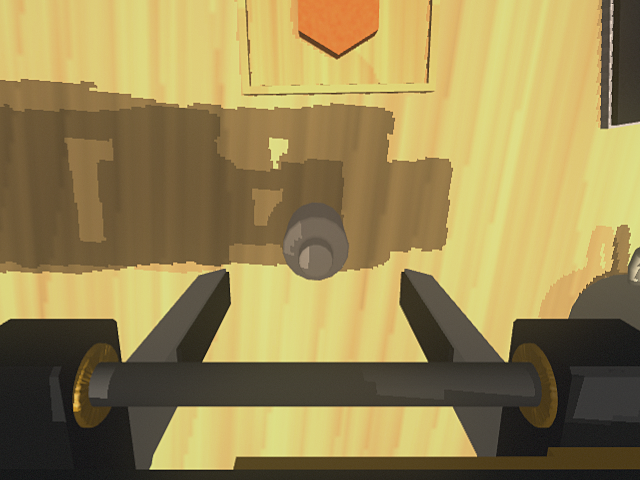

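The bottle cap is at (316,262), as predicted. The hex tile lies in the plain tray at (338,25).

```bash
python3 -m jog '[[-0.1,0,2,0,0,0],[-0.1,0,4.5,0,0,0],[-0.1,0,7,0,0,0],[-0.1,0,9,0,0,0],[-0.1,0,10,0,0,0],[-0.1,0,10.3,0,0,0],[-0.1,0,10.3,0,0,0]]' | grep -E "force|ee_pos"; python3 -m jog '[[0,0,0,0,0,0],[0,0,0,0,0,0],[0,0,0,0,0,0],[0,0,0,0,0,0],[0,0,0,0,0,0],[0,0,0,0,0,0],[0,0,0,0,0,0]]' 0 25; python3 -m jog '[[0,0,-1,0,0,0],[0,0,-3,0,0,0],[0,0,-6,0,0,0],[0,0,-9,0,0,0],[0,0,-11,0,0,0],[0,0,-12,0,0,0],[0,0,-12,0,0,0]]'; python3 -c "
from h import *
x,y=loc(*PT,0,.045)
go(x,y,.14,94.8)"
```

```text
ee_pos: [0.4314, 0.0793, 0.2169]
force: [0.7, -0.3, 0.1]
grip_force: 0.0
time_s: 21.65
ee_pos: [0.4313, 0.0789, 0.2168]
eef_rot: [3.141, -0.0, 1.655]
force: [-0.2, 0.3, 3.1]
grip_width: 0.0416
grip_force: 25.0
time_s: 22.35
ee_pos: [0.4312, 0.0789, 0.3377]
eef_rot: [3.14, -0.0, 1.655]
force: [-0.8, -1.1, -2.1]
grip_width: 0.0415
grip_force: 25.0
t 22.35 shift [23.84  1.43  1.73] rot [ 0.002 -0.     0.   ] grip 0.0415 25.0 F [-0.8 -1.1 -2.1]
```

```bash
python3 -m jog '[[2,0.1,0,0,0,0],[5.5,0.3,0.4,0,0,0],[9.5,0.6,0.8,0,0,0],[13.5,0.8,1.2,0,0,0],[17.5,1,1.5,0,0,0],[21,1.3,1.7,0,0,0],[23.2,1.4,1.7,0,0,0],[23.8,1.4,1.7,0,0,0]]' >/dev/null; python3 -m jog '[[0,0,0,0,0,0],[0,0,0,0,0,0],[0,0,0,0,0,0]]' >/dev/null; python3 -c "
from h import *
x,y=loc(*PT,0,.045)
go(x,y,.0421,94.8)"
```

```text
t 23.45 shift [0.14 0.02 9.71] rot [-0.     0.    -0.001] grip 0.0417 25.0 F [-0.2 -0.2 -1. ]
```

```bash
python3 -m jog '[[0.1,0,2,0,0,0],[0.1,0,4.5,0,0,0],[0.1,0,7,0,0,0],[0.1,0,8.7,0,0,0],[0.1,0,9.3,0,0,0],[0.1,0,9.55,0,0,0],[0.1,0,9.7,0,0,0],[0.1,0,9.7,0,0,0]]' ; python3 -m jog '[[0,0,0,0,0,0],[0,0,0,0,0,0],[0,0,0,0,0,0],[0,0,0,0,0,0]]' 60; python3 -m jog '[[0,0,-1,0,0,0],[0,0,-3,0,0,0],[0,0,-6,0,0,0],[0,0,-9,0,0,0],[0,0,-11,0,0,0],[0,0,-12,0,0,0],[0,0,-12,0,0,0]]'; python3 -c "
from h import *
go(.6405,-.2232,.16,98)"
```

```text
time_s: 24.25
ee_pos: [0.4253, 0.3182, 0.2234]
eef_rot: [3.141, -0.001, 1.655]
force: [-0.8, -0.7, -0.4]
grip_width: 0.0412
grip_force: 25.0
time_s: 24.65
ee_pos: [0.4251, 0.3183, 0.2228]
eef_rot: [3.141, -0.0, 1.655]
force: [-0.5, -0.2, -0.6]
grip_width: 0.0566
grip_force: 0.0
time_s: 25.35
ee_pos: [0.4251, 0.3182, 0.344]
eef_rot: [3.14, -0.001, 1.655]
force: [0.4, -0.1, 0.1]
grip_width: 0.0559
grip_force: 0.0
t 25.35 shift [-55.76  16.92   0.33] rot [ 0.002 -0.001 -0.056] grip 0.0559 0.0 F [ 0.4 -0.1  0.1]
```

```bash
python3 -m jog '[[-3,0.9,0,0,0,0],[-7,2.1,0,0,0,-0.01],[-11,3.3,0,0,0,-0.02],[-15.5,4.7,0,0,0,-0.03],[-20,6.1,0,0,0,-0.04],[-24.5,7.4,0,0,0,-0.05],[-29,8.8,0,0,0,-0.056],[-33,10,0,0,0,-0.056]]' 45 >/dev/null; python3 -m jog '[[-4.3,1.2,0,0,0,0],[-8.6,2.4,0,0,0,0],[-12.8,3.6,0,0,0,0],[-16.8,4.8,0,0,0,0],[-20,5.7,0,0,0,0],[-22.2,5.6,0,0,0,0],[-22.4,5.6,0,0,0,0],[-22.4,5.6,0,0,0,0]]'; python3 -c "
from h import *
go(.6405,-.2232,.076,98)
c=snap('wrist','w7')
print(proj(c,[[.6405,-.2232,.091],[.6405,-.2232,.032]]))"
```

```text
time_s: 26.95
ee_pos: [0.639, -0.2162, 0.3412]
eef_rot: [-3.14, -0.001, 1.71]
force: [0.0, 0.2, 0.8]
grip_width: 0.0424
grip_force: 0.0
t 26.95 shift [-0.72  0.06  8.48] rot [-0.002 -0.001 -0.   ] grip 0.0424 0.0 F [0.  0.2 0.8]
[[318.01113274 267.6296031 ]
 [317.51071846 241.89829239]]
```

View pics/w7.png

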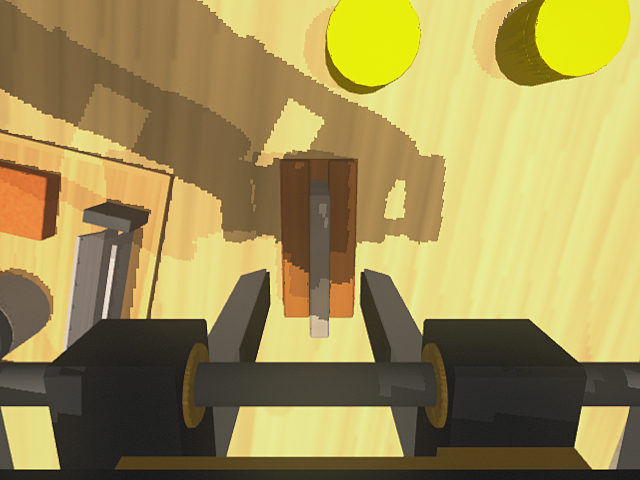

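The panel top runs along column 319 from row 194 to 337, so its centre matches the prediction (318,267) and its yaw matches the tool. Grip and lift straight up.

```bash
python3 -m jog '[[-0.7,0.1,2,0,0,0],[-0.7,0.1,4.5,0,0,0],[-0.7,0.1,6.5,0,0,0],[-0.7,0.1,8,0,0,0],[-0.7,0.1,8.5,0,0,0],[-0.7,0.1,8.5,0,0,0],[-0.7,0.1,8.5,0,0,0]]' | grep -E "force|ee_pos"; python3 -m jog '[[0,0,0,0,0,0],[0,0,0,0,0,0],[0,0,0,0,0,0],[0,0,0,0,0,0],[0,0,0,0,0,0],[0,0,0,0,0,0]]' 0 60; python3 -m jog '[[0,0,-0.5,0,0,0],[0,0,-1.5,0,0,0],[0,0,-3,0,0,0],[0,0,-4.5,0,0,0],[0,0,-6.5,0,0,0],[0,0,-8.5,0,0,0],[0,0,-9.5,0,0,0],[0,0,-9.5,0,0,0]]'; python3 -c "
from h import *
x,y=loc(*CT,.055,0)
go(x,y,.16,84)"
```

```text
ee_pos: [0.6413, -0.2228, 0.2588]
force: [-0.2, -0.2, 0.1]
grip_force: 0.0
time_s: 28.3
ee_pos: [0.6412, -0.223, 0.2578]
eef_rot: [3.141, 0.0, 1.711]
force: [1.3, -0.5, 0.3]
grip_width: 0.0116
grip_force: 60.0
time_s: 29.1
ee_pos: [0.6411, -0.2231, 0.3545]
eef_rot: [3.14, 0.001, 1.711]
force: [0.1, -0.4, -1.8]
grip_width: 0.0115
grip_force: 60.0
t 29.1 shift [ -3.93 -16.67   1.38] rot [0.002 0.001 0.245] grip 0.0115 60.0 F [ 0.1 -0.4 -1.8]
```

```bash
python3 -m jog '[[-0.4,-1.7,0,0,0,0.03],[-1.1,-4.7,0.2,0,0,0.07],[-1.8,-7.7,0.5,0,0,0.11],[-2.5,-10.7,0.8,0,0,0.16],[-3.2,-13.7,1.1,0,0,0.2],[-3.7,-15.7,1.3,0,0,0.235],[-3.9,-16.6,1.4,0,0,0.245],[-3.9,-16.7,1.4,0,0,0.245]]' >/dev/null; python3 -m jog '[[0,0,0,0,0,0],[0,0,0,0,0,0],[0,0,0,0,0,0]]'; python3 -c "
from h import *
x,y=loc(*CT,.055,0)
go(x,y,.0764,84)
c=snap('wrist','w8');snap('top','top1');s=snap('side','side1')
i=cv2.hconcat([cv2.resize(c['img'][150:450,220:420],(400,600)),cv2.resize(s['img'][60:260,300:433],(400,600),interpolation=cv2.INTER_CUBIC)])
cv2.imwrite('pics/pair.png',i)
L=[loc(*CT,.055,v) for v in (-.05,.05)]
print(proj(c,[[*l,.048] for l in L]))"
```

```text
time_s: 30.2
ee_pos: [0.4818, -0.2846, 0.3385]
eef_rot: [-3.142, -0.0, 1.467]
force: [0.3, -0.1, -0.6]
grip_width: 0.0116
grip_force: 60.0
t 30.2 shift [-0.07 -0.02  8.17] rot [-0.    -0.     0.001] grip 0.0116 60.0 F [ 0.3 -0.1 -0.6]
[[315.51008481 306.59824004]
 [316.12032046 165.52305653]]
```

View pics/pair.png

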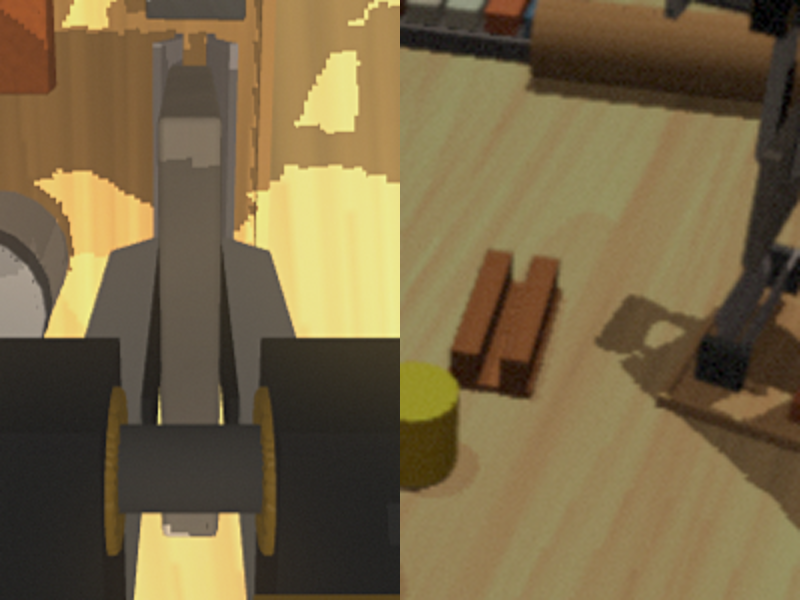

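In the left crop the panel is centred at column 190 and the clip mouth at about 196 (155–237). That puts the clip about 1 mm further in +tool y, with yaw parallel. I'll shift by 1 mm and push down slowly.

```bash
python3 -m jog '[[0,0.1,1,0,0,0],[0,0.1,2.3,0,0,0],[0,0.1,3.3,0,0,0],[0,0.1,4,0,0,0],[0,0.1,4.4,0,0,0],[0,0.1,4.7,0,0,0],[0,0.1,5,0,0,0],[0,0.1,5,0,0,0]]' |grep -E "force|ee_|eef"; python3 -m jog '[[0,0,0.3,0,0,0],[0,0,0.6,0,0,0],[0,0,0.9,0,0,0],[0,0,1.2,0,0,0],[0,0,1.5,0,0,0],[0,0,1.8,0,0,0],[0,0,2.0,0,0,0],[0,0,2.0,0,0,0]]'|grep -E "force|ee_|eef"; python3 -c "
from h import *
x,y=loc(*CT,.055,0)
go(x,y,.0764,84)"
```

```text
ee_pos: [0.4822, -0.285, 0.2885]
eef_rot: [-3.141, -0.0, 1.466]
force: [-0.3, 0.6, -1.7]
grip_force: 60.0
ee_pos: [0.4821, -0.285, 0.2682]
eef_rot: [-3.141, -0.0, 1.466]
force: [1.7, -0.7, -3.0]
grip_force: 60.0
t 31.95 shift [-0.03 -0.06  1.14] rot [-0.001 -0.    -0.   ] grip 0.0118 60.0 F [ 1.7 -0.7 -3. ]
```

```bash
python3 -m jog '[[0,0,0.2,0,0,0],[0,0,0.4,0,0,0],[0,0,0.6,0,0,0],[0,0,0.8,0,0,0],[0,0,0.9,0,0,0],[0,0,1.0,0,0,0],[0,0,1.0,0,0,0],[0,0,1.0,0,0,0]]'; python3 -m jog '[[0,0,0.05,0,0,0],[0,0,0.1,0,0,0],[0,0,0.15,0,0,0],[0,0,0.15,0,0,0]]'|grep -E "force|ee_|eef"
```

```text
time_s: 32.75
ee_pos: [0.4821, -0.2851, 0.2585]
eef_rot: [-3.141, -0.0, 1.466]
force: [1.8, -0.9, -1.8]
grip_width: 0.0114
grip_force: 60.0
ee_pos: [0.4822, -0.2851, 0.2571]
eef_rot: [3.142, 0.0, 1.466]
force: [1.1, -0.1, 0.3]
grip_force: 60.0
```

Forces are low, so I'll look before pushing further.

```bash
python3 -c "
from h import *
c=snap('wrist','w9');s=snap('side','side2')
i=cv2.hconcat([cv2.resize(c['img'][150:450,220:420],(400,600)),cv2.resize(s['img'][90:240,390:490],(400,600),interpolation=cv2.INTER_CUBIC)])
cv2.imwrite('pics/pair2.png',i)"
```

```text
(no output)
```

View pics/pair2.png

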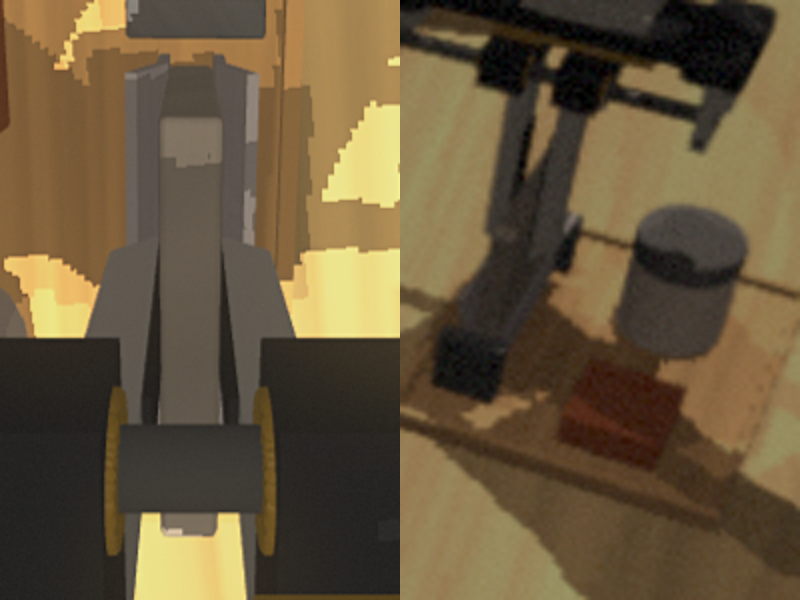

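The panel has not slipped in the fingers (edges still at crop rows 118 and 534), and it sits between the leaves (125–258). I'll push on until I feel the floor.

```bash
for i in 1; do python3 -m jog '[[0,0,0.04,0,0,0],[0,0,0.08,0,0,0],[0,0,0.08,0,0,0],[0,0,0.08,0,0,0]]'|grep -E "force|ee_"; done; python3 -m jog '[[0,0,0.04,0,0,0],[0,0,0.08,0,0,0],[0,0,0.08,0,0,0],[0,0,0.08,0,0,0]]'|grep -E "force|ee_"
```

```text
ee_pos: [0.4822, -0.285, 0.2567]
force: [0.2, 1.5, 5.4]
grip_force: 60.0
ee_pos: [0.4822, -0.285, 0.2567]
force: [-3.7, 2.8, 15.2]
grip_force: 60.0
```

The motion stops hard at TCP z = 0.2567, where 0.2568 was predicted for fully home. One slight extra push, then release and rise.

```bash
python3 -m jog '[[0,0,0.04,0,0,0],[0,0,0.08,0,0,0],[0,0,0.08,0,0,0]]'|grep -E "force|ee_"; python3 -m jog '[[0,0,-0.1,0,0,0],[0,0,-0.17,0,0,0],[0,0,-0.17,0,0,0]]'|grep -E "force|ee_"; python3 -m jog '[[0,0,0,0,0,0],[0,0,0,0,0,0],[0,0,0,0,0,0],[0,0,0,0,0,0]]' 32|grep -E "force|width"; python3 -m jog '[[0,0,-0.5,0,0,0],[0,0,-2,0,0,0],[0,0,-4.5,0,0,0],[0,0,-7,0,0,0],[0,0,-9.5,0,0,0],[0,0,-12,0,0,0],[0,0,-13,0,0,0]]'; python3 -m jog '[[-3,0,-1,0,0,0],[-7,0,-2,0,0,0],[-11,0,-3,0,0,0],[-15,0,-4,0,0,0],[-18,0,-5,0,0,0],[-20,0,-5,0,0,0],[-20,0,-5,0,0,0]]'; python3 -c "
from h import *
s=snap('side','side3');t=snap('top','top3')
i=cv2.hconcat([cv2.resize(t['img'][190:370,130:510],(800,379))[:,:],])
j=cv2.hconcat([cv2.resize(s['img'][120:220,380:500],(260,217)),cv2.resize(s['img'][350:480,290:440],(260,217)),cv2.resize(t['img'][260:370,390:510],(280,217))])
cv2.imwrite('pics/fin.png',cv2.vconcat([i,j]))
C=loc(*CT,.055,0)
for zz in (.005,.09): print(proj(s,[[*loc(*CT,.055,v),zz] for v in (-.045,.045)]).round(0).tolist())"
```

```text
ee_pos: [0.4823, -0.285, 0.2567]
force: [-6.3, 5.8, 22.5]
grip_force: 60.0
ee_pos: [0.4823, -0.2851, 0.2567]
force: [-0.3, 1.0, 6.9]
grip_force: 60.0
force: [-0.6, 0.6, -0.5]
grip_width: 0.03
grip_force: 0.0
time_s: 35.75
ee_pos: [0.4822, -0.285, 0.3891]
eef_rot: [3.139, 0.002, 1.466]
force: [-0.1, -0.2, 0.0]
grip_width: 0.03
grip_force: 0.0
time_s: 36.45
ee_pos: [0.4604, -0.486, 0.435]
eef_rot: [-3.14, -0.001, 1.463]
force: [-0.8, 0.9, -0.7]
grip_width: 0.0303
grip_force: 0.0
[[422.0, 160.0], [408.0, 183.0]]
[[429.0, 126.0], [415.0, 149.0]]
```

View pics/fin.png

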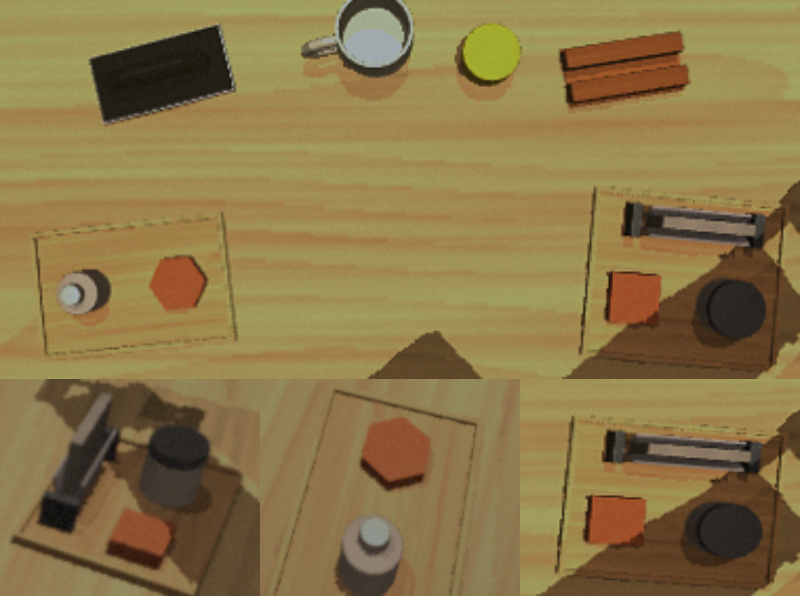

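The final picture shows the square tile and jar in the clip tray. The hex tile and bottle (upright) are in the plain tray. The panel stands in the clip with its far top corner at about (428,129) in the side view, against (429,126) predicted for fully home. The float and mug have not moved.

```bash
python3 -m jog '[[0,0,0,0,0,0],[0,0,0,0,0,0],[0,0,0,0,0,0]]' | head -1; python3 -c "
from station import ctrl
print(ctrl.hand_in())"
```

```text
time_s: 36.85
the job is handed in; nothing more can be done
None
```

Both kits are made up as asked, the panel was pushed last into the spring clip until it stopped on the tray floor, the float and mug were left alone, and the job was handed in at about 37 s; no verdict was returned.

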